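# Mount the vial carousel on the keyed shaft of the rotator

### The job

Mount the vial carousel on the upright shaft of the rotator drive unit and let go of it: the hub must sit fully home on the shaft's flange, so turn it gently on the shaft until its keyway drops over the shaft's key. Never force the hub against the key or wrench the shaft round (more than 40 N would damage the drive), and leave the beaker and the tape roll where they are.

Things in the scene. Friction and masses are not known exactly. Their poses are not given: they have to be found in the camera images.
- carousel: Loose vial carousel, 0.2 to 0.4 kg, 122 mm across, 80 mm tall: aluminium hub (48 mm diameter, 46 mm high), six open white cups round it (from 14 to 42 mm above the hub's underside), black bar grip on top; it stands on its hub. Origin: centre of the hub's underside; z up along the axis. A red pointer on the hub's top, between two cups, marks the keyway's side, its -x side.
- carousel_grip (a point): Where to grip the carousel: centre of its black bar grip, on the axis, 68 mm above the hub's underside. The bar is 42 mm long along the carousel's x, 16 mm thick along its y, and stands from 46 to 80 mm above the underside. Grip it across the thickness (fingers closing along y). Axes as carousel.
- hub_foot (a point): Centre of the hub's underside, in the mouth of its bore; axes as carousel. The bore is round, 22 mm diameter, 41 mm deep, blind, open below. The single keyway is a slot 8 mm wide and 16 mm high, cut right through the hub's wall at its lower edge on the -x side.
- drive_unit: White box-shaped rotator drive unit, 150 x 150 x 56 mm, fixed on the bench, with an upright steel shaft in the middle of its top; origin at the centre of its underside, z up, front (black knob, grey panel) on its -x side. A brake holds the shaft against turning up to about 1.2 N m.
- shaft_seat (a point): Centre of the top of the shaft's black rubber-faced flange (56 mm diameter), where the hub sits when home: on the shaft's axis, 60 mm above the drive unit's underside; axes as drive_unit. A brass key 6 mm wide, 12 mm high stands on the flange and reaches 20 mm out from the axis. The key's angle is not measured: it points to the unit's front (-x) within 0.75 rad either side.
- shaft_top (a point): Top of the shaft, on its axis, 38 mm above the flange; the shaft is 20 mm in diameter, its top 6 mm tapered to 10 mm. A hub not aligned with the key rests on the key, 12 mm above the flange, the shaft then 26 mm inside its bore; aligned within about 4 degrees it drops these 12 mm. Axes as drive_unit.
- beaker: Glass beaker, 66 mm diameter, 80 mm tall, loose; origin at the centre of its underside. Leave it alone.
- tape_roll: Roll of cream label tape lying flat, 54 mm diameter, 19 mm high, loose; origin at the centre of its underside. Leave it alone.

How it is judged:
By the outcome, as a careful person would: the job done as asked, in the order asked, and still so for the second after the job is handed in, with the robot touching nothing.
It also fails if it takes over 67 s, if anything falls off the work surface, if the arm or the gripper's body presses on something with over 40 N, if the wrist force passes 120 N, or if a joint passes its speed limit or range.

### The arm

A 6-joint arm with a two-finger parallel gripper is mounted at the origin on a cart in front of the work surface, level with it; the furniture and walls round the work are solid. World frame = base frame: x ahead of the robot, y to its left, z up, the work surface at z = 0. Lengths are in m, angles in rad, forces in N, time in s.
With the tool pointing down it reaches from about 0.425 to 0.925 m from the base axis. Payload 12.5 kg.
Tool frame: the origin (TCP) lies on the centre line of the jaws, within the pads' length; the fingertips stand 25 mm ahead of it and the grasp point (between the pads) lies 6 mm ahead of it; z points along the fingers, y is the direction in which the jaws open and shut (so a half turn about z gives the same grasp; the last joint's range is limited). The gripper opens to 85 mm and grips with 20 to 120 N. Pads are 22 mm wide; open, the fingers measure 114 mm over their backs; the gripper's body (76 mm by 85 mm) begins 54 mm behind the grasp point. The pads swing forward as they close: fully open they stand 13 mm farther back than shut.
Start: joints at [-1.354, 0.491, 1.559, -0, 1.092, -0.106], TCP at [0.198, -0.593, 0.256] pointing down, gripper open.
Joint ranges: [-3.1, 3.1], [-0.84, 2.19], [0.05, 2.79], [-1.13, 4.28], [0.06, 2.93], [-2.69, 2.69]. Speed limits (rad/s): [2.22, 2.22, 2.79, 3.14, 3.14, 3.14].

### API

Orientations are given as a 3x3 rotation matrix whose columns are the frame's x, y, z axes.
In Python, from bench import r gives the robot as it stands. Calls block until the motion is done:
- r.move_pose(position, orientation): joint-space move of the TCP to a pose.
- r.movel(position, max_speed=0.15, frame=None): straight line of the TCP; frame=None keeps the orientation; max_speed is the mean speed in m/s.
- r.set_joints(angles): joint-space move.
- r.command_gripper(opening, strength=None): finger opening in m; strength is the grip in N (None keeps the last); returns when the fingers have stopped.
- r.pause(seconds).
- r.ik(position, orientation): joint angles nearest the present ones, or None.
- r.get_image(name): name is "side" or "top"; returns a dict with "frame" (384x512x3 uint8, red, green, blue), "camera_matrix" (3x3 intrinsics, pixels), "rvec" (rotation vector, rad) and "tvec" (3), from world to camera coordinates, as OpenCV has them. Camera axes: x right, y down, z forward; pixel columns grow to the right and rows downward; lengths in m; the calibration is good to about 2 mm. A picture is of the moment at which its call begins. There is no depth.
A pose or a line that the arm cannot do raises r.MotionError and nothing moves.
- r.job_done(): hands the job in, once; it reports no verdict.
Readings, each from a call of its own:
- r.read_time(): time.
- r.read_qpos(): joint angles.
- r.read_qd(): joint speeds.
- r.read_effort(): joint torques, N m.
- r.read_position(): TCP position.
- r.read_ee_rot(): TCP orientation.
- r.read_contact_force(): force on the tool from outside, world axes, zero at the start.
- r.read_wrist_torque(): the same for the moment, N m.
- r.read_width(): finger opening in m.
Only numpy, scipy, OpenCV 4.12 (cv2) and the standard library are available. Lean on these libraries where they do the work, as an engineer would, in place of code of your own. Each camera call takes 0.05 s, during which the arm holds its last target.

## Working session

There is one attempt and no reset: what is moved stays moved. The work goes in short steps, each a Python script; the robot and the scene stay as the last script left them, time stands still between calls to the robot, and variables do not carry over. Pictures are saved under pics/ and viewed, and the job is handed in when it is done.

```bash
ls; mkdir -p pics
python3 - <<'E'
from bench import r
import cv2,pickle
d={}
for n in("side","top"):
    g=r.get_image(n); d[n]=g; cv2.imwrite(f"pics/{n}0.png",g["frame"][:,:,::-1]); print(n,g["camera_matrix"],g["rvec"],g["tvec"])
pickle.dump(d,open("im0.pkl","wb")); print(r.read_time(),r.read_ee_rot())
E
```

```text
pics
side [[352.85280115   0.         252.60286455]
 [  0.         352.85280115 194.66262254]
 [  0.           0.           1.        ]] [ 0.07424086 -2.6747022   1.57058462] [0.5621528  0.16243884 0.83166627]
top [[410.47253823   0.         258.66690979]
 [  0.         410.47253823 193.14089045]
 [  0.           0.           1.        ]] [ 2.2396563  -2.18218445  0.06797874] [-0.18799177  0.56535393  1.17779673]
0.1 [[ 9.48357956e-01  3.17202080e-01 -1.68755160e-04]
 [ 3.17202094e-01 -9.48357495e-01  9.44849988e-04]
 [ 1.39668161e-04 -9.49585493e-04 -9.99999539e-01]]
```

View pics/side0.png

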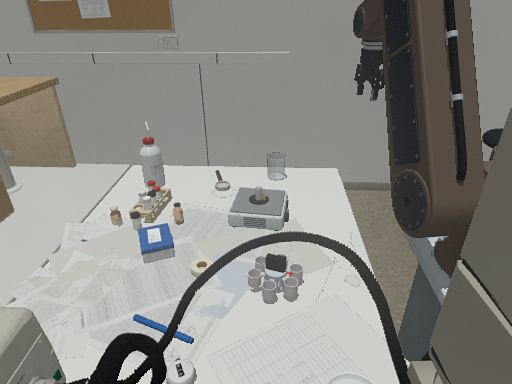

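View pics/top0.png

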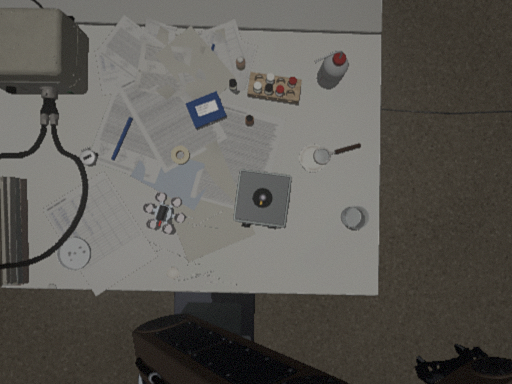

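```bash
cat > h.py <<'E'
import cv2,numpy as np
def cam(g):
    R=cv2.Rodrigues(np.array(g["rvec"],float))[0]; t=np.array(g["tvec"],float).ravel(); return np.array(g["camera_matrix"]),R,t
def ray(g,u,v):
    K,R,t=cam(g); return -R.T@t, R.T@np.linalg.inv(K)@np.array([u,v,1.])
def onz(g,u,v,z):
    c,d=ray(g,u,v); return c+d*(z-c[2])/d[2]
def proj(g,P):
    K,R,t=cam(g); return cv2.projectPoints(np.array(P,float).reshape(-1,1,3),R,t,K,None)[0].reshape(-1,2)
def crop(g,x0,y0,w,h,s,fn):
    cv2.imwrite(fn,cv2.resize(g["frame"][y0:y0+h,x0:x0+w,::-1],None,fx=s,fy=s,interpolation=cv2.INTER_CUBIC))
E
python3 - <<'E'
from h import *; import pickle
d=pickle.load(open("im0.pkl","rb"))
t,s=d["top"],d["side"]
crop(t,135,180,65,65,9,"pics/tcar.png");crop(t,225,160,80,75,8,"pics/tdrv.png");crop(s,220,175,110,130,4.5,"pics/sd.png")
for n in d: print(n,ray(d[n],0,0)[0])
for p in[(163,213),(262,198),(180,155),(353,217)]: print(p,onz(t,*p,0.05))
E
```

```text
side [0.51650665 0.680052   0.55210604]
top [ 0.52144082 -0.14894569  1.20336435]
(163, 213) [0.50599114 0.09329291 0.05      ]
(262, 198) [ 0.55513162 -0.18220842  0.05      ]
(180, 155) [0.67000241 0.05141979 0.05      ]
(353, 217) [ 0.50826743 -0.44020388  0.05      ]
```

View pics/tcar.png

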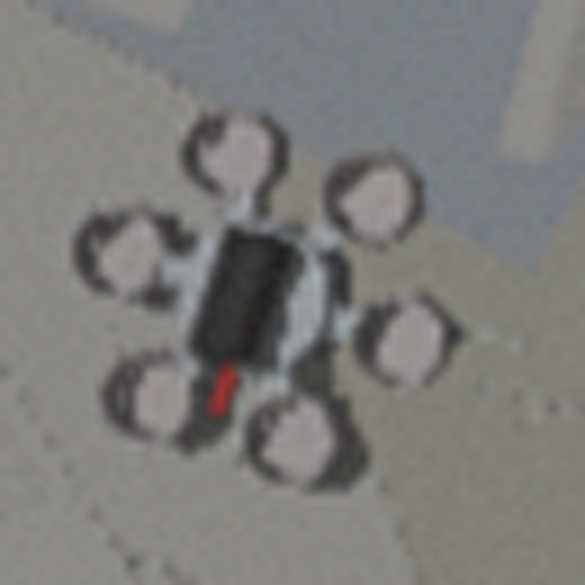

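View pics/tdrv.png

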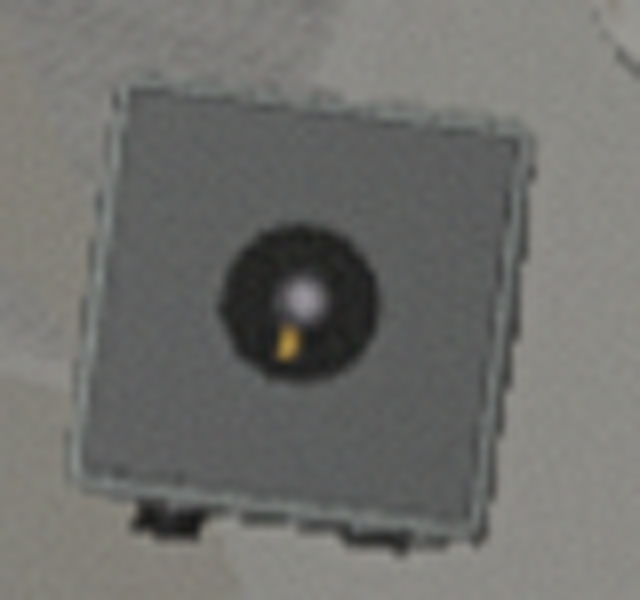

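View pics/sd.png

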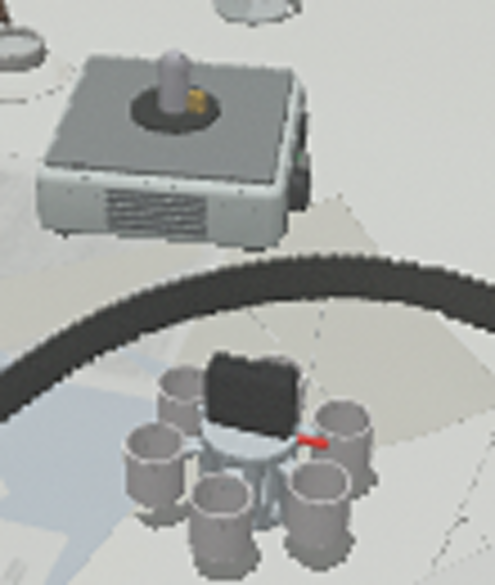

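Run:
```python
from h import *; import pickle
d=pickle.load(open("im0.pkl","rb"))
t,s=d["top"],d["side"]
def cc(g,x0,y0,w,h,f):
    I=g["frame"].astype(int); m=np.zeros(I.shape[:2],np.uint8)
    m[y0:y0+h,x0:x0+w]=f(I)[y0:y0+h,x0:x0+w]; return m
def cen(m): 
    y,x=np.nonzero(m); return x.mean(),y.mean(),len(x)
V=lambda I:I.max(2)
red=lambda I:(I[...,0]>I[...,1]+50)&(I[...,0]>I[...,2]+50)
yel=lambda I:(I[...,0]>I[...,2]+40)
# flange
m=cc(t,240,178,45,45,lambda I:V(I)<70)
c=max(cv2.findContours(m,cv2.RETR_EXTERNAL,cv2.CHAIN_APPROX_NONE)[0],key=len)
(x,y),rr=cv2.minEnclosingCircle(c); el=cv2.fitEllipse(c); print("flange",x,y,rr,el)
F=onz(t,el[0][0],el[0][1],.06); print(F, "diam", el[1][0]/410.47*(1.203-.06))
mk=cc(t,240,178,45,45,yel); k=cen(mk); K=onz(t,k[0],k[1],.072); print("key",k,K, K-F)
# plate
m=cc(t,225,160,80,75,lambda I:(V(I)<115)&(I.min(2)>70)); c=max(cv2.findContours(m,cv2.RETR_EXTERNAL,cv2.CHAIN_APPROX_NONE)[0],key=len); r_=cv2.minAreaRect(c);print("plate",r_,onz(t,*r_[0],.056))
b=[onz(t,*p,.056)[:2] for p in cv2.boxPoints(r_)]; print(np.round(b,4))
# shaft top
m=cc(t,252,187,22,20,lambda I:V(I)>100); print("shafttop?",cen(m), onz(t,*cen(m)[:2],.098))
# side
kS=cen(cc(s,250,180,40,35,yel)); print("side key",kS, "proj", proj(s,[K,F+[0,0,.038],F]))
# red
rt=cen(cc(t,135,180,65,65,red)); print("red",rt,onz(t,rt[0],rt[1],.048)); rs=cen(cc(s,270,260,40,30,red)); print("redside",rs,onz(s,rs[0],rs[1],.048))
m=cc(t,135,180,65,65,lambda I:V(I)<50); n,l,st,ce=cv2.connectedComponentsWithStats(m); 
i=1+st[1:,4].argmax(); c=np.argwhere(l==i)[:,::-1].astype(np.float32); q=cv2.minAreaRect(c); print("bar",st[i],ce[i],q,onz(t,*ce[i],.08))
b=np.array([onz(t,*p,.08)[:2] for p in cv2.boxPoints(q)]); print(b, np.linalg.norm(np.roll(b,1,0)-b,axis=1))
crop(t,148,198,30,30,20,"pics/tbar.png");crop(s,240,245,70,60,10,"pics/sbar.png");crop(t,245,180,35,35,17,"pics/tkey.png")
# cups
P=np.array([(233,153),(373,198),(412,340),(298,440),(157,397),(128,255)]); P=(P+.5)/9-.5+[135,180]
W=np.array([onz(t,*p,.042) for p in P]); print(W.mean(0), np.linalg.norm(W-W.mean(0),axis=1), np.degrees(np.arctan2(*(W-W.mean(0))[:,1::-1].T)))
for y in(.1,.2,.3,.4):
    c0,dd=ray(s,290,237); p=c0+dd*(y-c0[1])/dd[1]; print("cable",p)
```

```text
flange 261.9587707519531 197.58763122558594 10.058517456054688 ((262.02642822265625, 197.5148162841797), (19.044048309326172, 19.24547004699707), 5.954090118408203)
[ 0.556194   -0.18195957  0.06      ] diam 0.05303029994289427
key (np.float64(260.6666666666667), np.float64(202.44444444444446), 9) [ 0.5421397  -0.17820712  0.072     ] [-0.0140543   0.00375244  0.012     ]
plate ((262.73760986328125, 199.12374877929688), (52.83647537231445, 57.21464157104492), 5.710593223571777) [ 0.55186709 -0.18417801  0.056     ]
[[ 0.4778 -0.1048]
 [ 0.6373 -0.1163]
 [ 0.6266 -0.2642]
 [ 0.4668 -0.2518]]
shafttop? (np.float64(261.8333333333333), np.float64(198.83333333333334), 24) [ 0.55147216 -0.18043166  0.098     ]
side key (np.float64(263.125), np.float64(196.9375), 16) proj [[263.81174657 195.0867027 ]
 [258.82677284 186.09920425]
 [258.83729649 198.04989012]]
red (np.float64(159.11111111111111), np.float64(223.22222222222223), 9) [0.47716876 0.10353096 0.048     ]
redside (np.float64(289.0), np.float64(272.70588235294116), 17) [0.47956304 0.10998104 0.048     ]
bar [157 207  10  13  45] [162.71111111 213.82222222] ((163.00672912597656, 213.7047119140625), (6.062316417694092, 14.418481826782227), 34.99202346801758) [0.50414014 0.08769604 0.08      ]
[[0.49271573 0.10441046]
 [0.5253698  0.08315988]
 [0.51626102 0.06937734]
 [0.48362398 0.09064797]] [0.01649442 0.03895993 0.01652055 0.0389566 ]
[0.50720256 0.09162753 0.042     ] [0.04635584 0.0450966  0.04722881 0.04569612 0.04599439 0.04526282] [  15.15964741  -45.15815896 -105.04533385 -165.79966439  134.08994365
   74.6007363 ]
cable [0.4807215  0.1        0.13262412]
cable [0.4868908  0.2        0.20494211]
cable [0.4930601  0.3        0.27726009]
cable [0.4992294  0.4        0.34957808]
```

View pics/tbar.png

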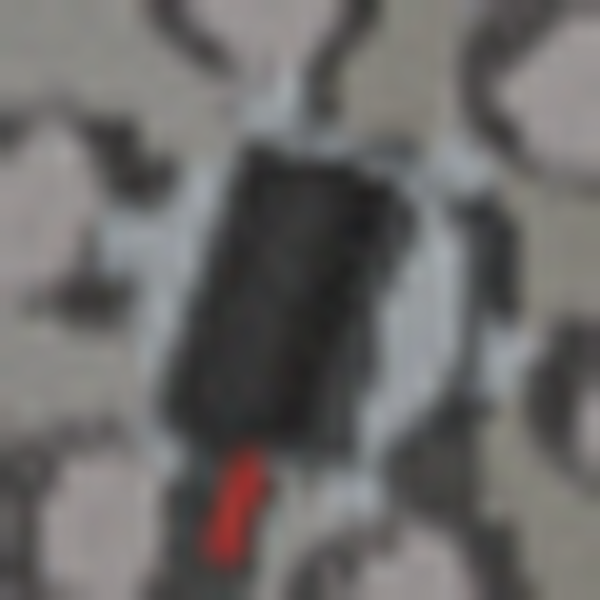

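View pics/sbar.png

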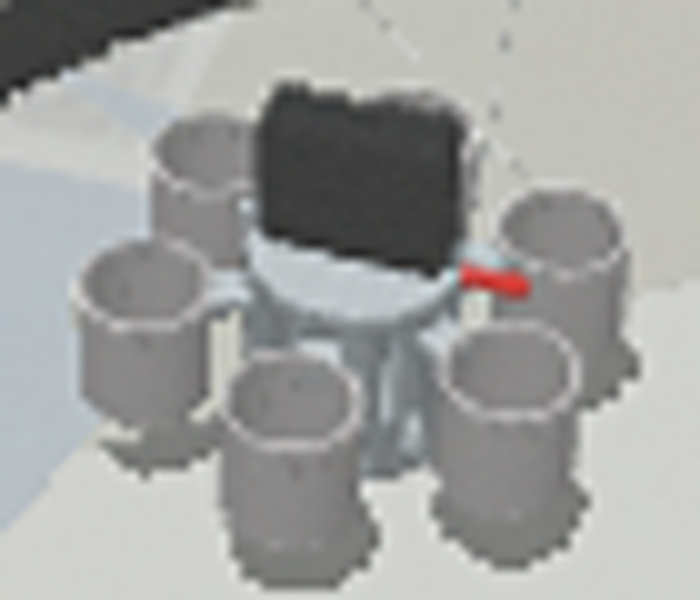

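View pics/tkey.png

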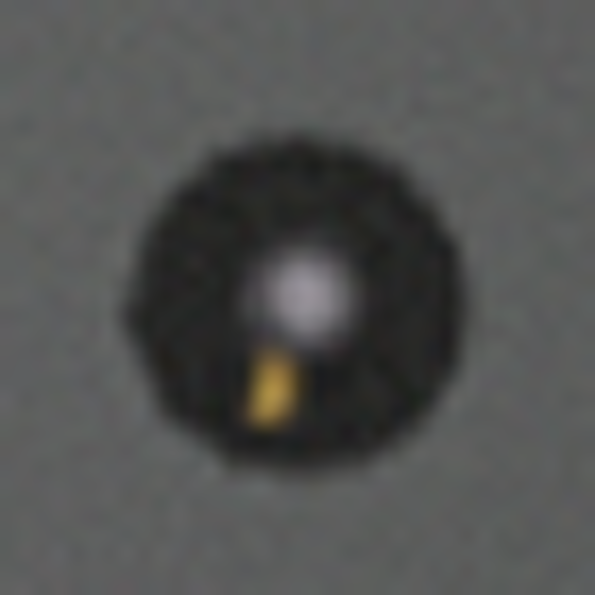

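Run:
```python
from h import *; import pickle
d=pickle.load(open("im0.pkl","rb"))
t,s=d["top"],d["side"]
P=np.array([(203,155),(145,283),(293,400),(508,370),(562,230)]); P=(P+.5)/10-.5+[240,245]
W=np.array([onz(s,*p,.042) for p in P]); c=((W[0]+W[3])/2+(W[1]+W[4])/2)/2; print(W,(W[0]+W[3])/2,(W[1]+W[4])/2); print(c,np.linalg.norm(W-c,axis=1), np.degrees(np.arctan2(*(W-c)[:,1::-1].T)))
# shaft: side view
crop(s,245,180,35,35,17,"pics/skey.png")
# bar project check, centre hypotheses
def corners(c,a,z): 
    ca,sa=np.cos(a),np.sin(a); return [[c[0]+ca*u-sa*v,c[1]+sa*u+ca*v,z] for u,v in((.021,.008),(.021,-.008),(-.021,-.008),(-.021,.008))]
for c in([.507,.0916],[.505,.094],[c[0],c[1]]):
    print(c); print(np.round((proj(t,corners(c,np.radians(-15.4),.08))-[148,198]+.5)*20-.5)); print(np.round((proj(s,corners(c,np.radians(-15.4),.08))-[240,245]+.5)*10-.5))
```

```text
[[0.54269206 0.06490466 0.042     ]
 [0.55319174 0.10738692 0.042     ]
 [0.52107842 0.14082285 0.042     ]
 [0.47712709 0.12986802 0.042     ]
 [0.46409007 0.08602314 0.042     ]] [0.50990957 0.09738634 0.042     ] [0.50864091 0.09670503 0.042     ]
[0.50927524 0.09704568 0.042     ] [0.04636518 0.04511763 0.04534044 0.04594355 0.04651017] [ -43.88512871   13.25033685   74.91074137  134.40547638 -166.29091567]
[0.507, 0.0916]
[[266. 139.]
 [378. 173.]
 [286. 469.]
 [173. 435.]]
[[261. 104.]
 [282.  59.]
 [474.  98.]
 [455. 145.]]
[0.505, 0.094]
[[247. 154.]
 [360. 188.]
 [267. 484.]
 [154. 449.]]
[[270. 112.]
 [292.  66.]
 [484. 106.]
 [465. 153.]]
[np.float64(0.5092752396409432), np.float64(0.09704568464013738)]
[[226. 122.]
 [339. 156.]
 [246. 452.]
 [133. 417.]]
[[249. 121.]
 [271.  75.]
 [463. 114.]
 [444. 162.]]
```

View pics/skey.png

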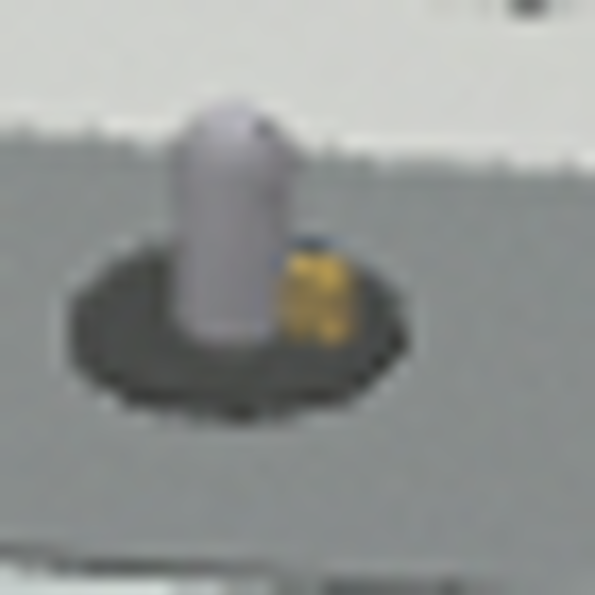

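```bash
cat >> h.py <<'E'
def Rt(deg):
    a=np.radians(deg); c,s=np.cos(a),np.sin(a); return np.array([[c,s,0],[s,-c,0],[0,0,-1.]])
E
python3 - <<'E'
from h import *; import pickle
from bench import r
d=pickle.load(open("im0.pkl","rb")); t,s=d["top"],d["side"]
print("side flange",onz(s,*((np.array([238,332])+.5)/17-.5+[245,180]),.06),"shaft base",onz(s,*((np.array([228,337])+.5)/17-.5+[245,180]),.06))
print("top tip",onz(t,*((np.array([303,297])+.5)/17-.5+[245,180]),.098))
for a in(-15.4,164.6):
  for p in([.508,.095,.2],[.508,.095,.076],[.555,-.181,.21]):
    q=r.ik(p,Rt(a)); print(a,p,None if q is None else np.round(q,2))
E
```

```text
side flange [ 0.55679545 -0.17622335  0.06      ] shaft base [ 0.55836215 -0.17449964  0.06      ]
top tip [ 0.55644966 -0.1817074   0.098     ]
-15.4 [0.508, 0.095, 0.2] [ 0.06  0.41  1.89 -0.    0.85  1.9 ]
-15.4 [0.508, 0.095, 0.076] [ 0.06  0.61  1.98 -0.    0.55  1.9 ]
-15.4 [0.555, -0.181, 0.21] [-0.43  0.48  1.72 -0.    0.94  1.41]
164.6 [0.508, 0.095, 0.2] [ 0.06  0.41  1.89 -0.    0.85 -1.25]
164.6 [0.508, 0.095, 0.076] [ 0.06  0.61  1.98 -0.    0.55 -1.25]
164.6 [0.555, -0.181, 0.21] [-0.43  0.48  1.72 -0.    0.94 -1.73]
```

Run:
```python
from h import *
from bench import r
R=Rt(-15.4)
r.command_gripper(.07,60)
r.move_pose([.508,.0945,.18],R)
for n in("side","top"):
    g=r.get_image(n); cv2.imwrite(f"pics/{n}1.png",g["frame"][:,:,::-1])
print(r.read_time(),r.read_position(),r.read_width(),r.read_contact_force())
g=r.get_image("side");crop(g,200,180,140,130,4.5,"pics/s1.png")
```

```text
3.1833 [0.50816506 0.09403426 0.18001689] 0.06979468026765688 [-0.16245964 -0.00508334  0.84490528]
```

View pics/s1.png

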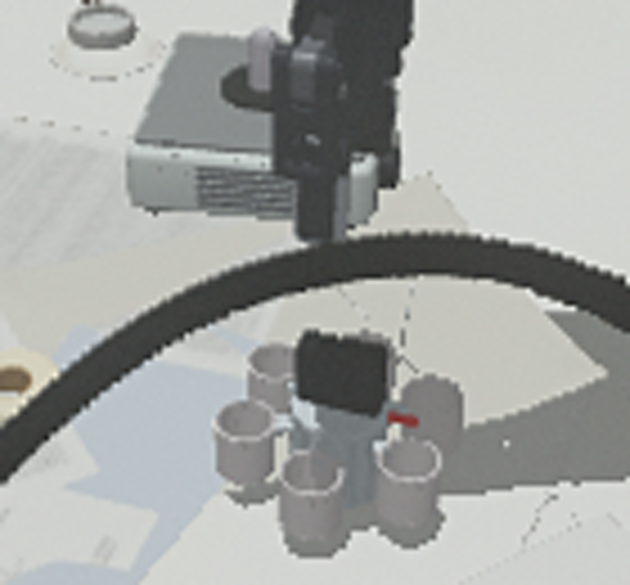

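View pics/top1.png

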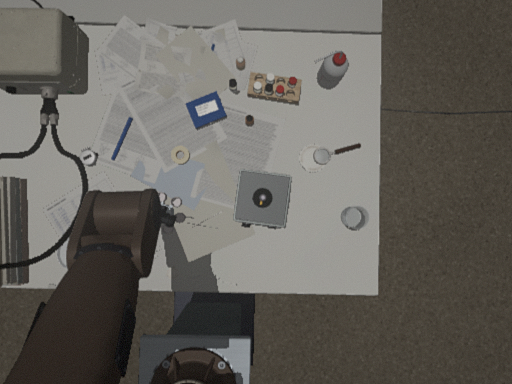

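View pics/side1.png

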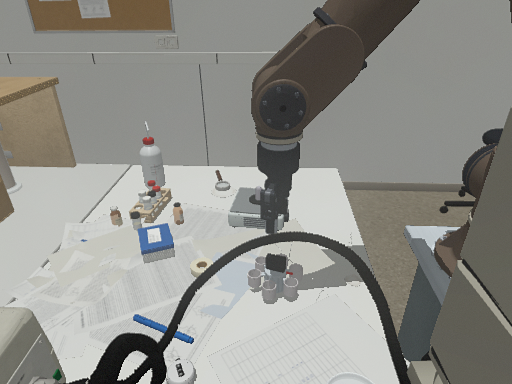

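Run:
```python
from h import *
from bench import r
r.movel([.508,.0945,.11],max_speed=.1)
r.movel([.508,.0945,.077],max_speed=.04)
print(r.read_contact_force(),r.read_position())
g=r.get_image("side");crop(g,200,180,140,130,4.5,"pics/s2.png")
r.command_gripper(.0,60); print(r.read_width(),r.read_contact_force(),r.read_wrist_torque())
g=r.get_image("side");crop(g,200,180,140,130,4.5,"pics/s3.png")
print(r.read_time())
```

```text
[-0.16613142 -0.5970777   0.27033725] [0.50808199 0.09450204 0.07712092]
0.015394563514420551 [ 0.91638887 -1.6109127   0.31559063] [-0.20609215  0.02496389  0.04391046]
5.6917
```

View pics/s2.png

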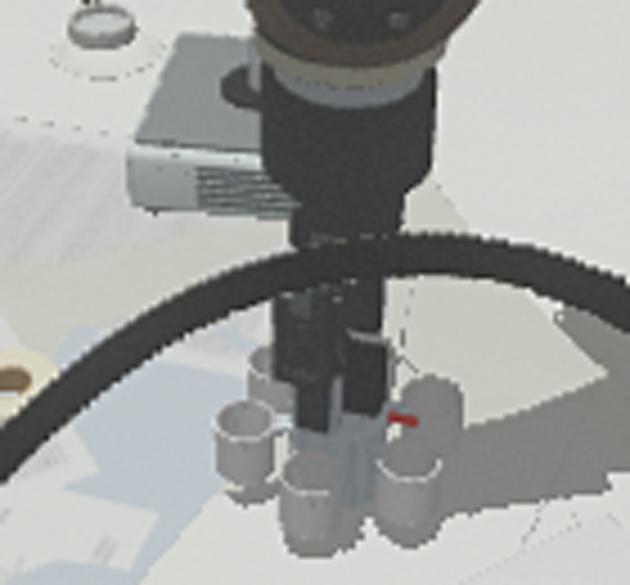

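View pics/s3.png

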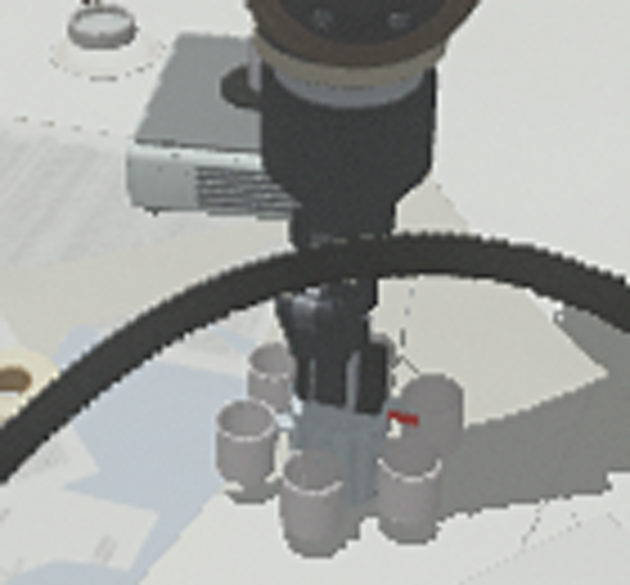

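Run:
```python
from h import *
from bench import r
r.movel([.508,.0945,.085],max_speed=.04)
print(r.read_width(),r.read_contact_force(),r.read_wrist_torque())
r.movel([.508,.0945,.225],max_speed=.15)
print(r.read_width(),r.read_contact_force(),r.read_wrist_torque(), r.read_position())
g=r.get_image("side");crop(g,200,120,140,130,4.5,"pics/s4.png")
r.movel([.556,-.179,.225],max_speed=.15)
print(r.read_width(),r.read_contact_force(),r.read_wrist_torque(), r.read_position(),r.read_ee_rot())
import pickle
d={}
for n in("side","top"): d[n]=r.get_image(n); cv2.imwrite(f"pics/{n}5.png",d[n]["frame"][:,:,::-1])
pickle.dump(d,open("im5.pkl","wb"))
crop(d["side"],220,130,80,80,8,"pics/s5.png");print(r.read_time())
```

```text
0.01456189899709095 [ 0.93189447 -0.06051595 -2.58916514] [0.03622486 0.01237022 0.02598394]
0.01505925086959351 [ 0.39495247  0.30585441 -2.46342086] [-0.0051869   0.0133497  -0.02510555] [0.50763116 0.09445482 0.22423271]
0.014781714565724758 [ 0.48567812 -0.52495835 -2.12539799] [ 0.02164688 -0.01316155 -0.01186257] [ 0.55597018 -0.17842513  0.22506598] [[ 9.64263504e-01 -2.64945077e-01 -4.24671182e-05]
 [-2.64945073e-01 -9.64263503e-01  7.45399819e-05]
 [-6.06984934e-05 -6.06247303e-05 -9.99999996e-01]]
9.275
```

View pics/s4.png

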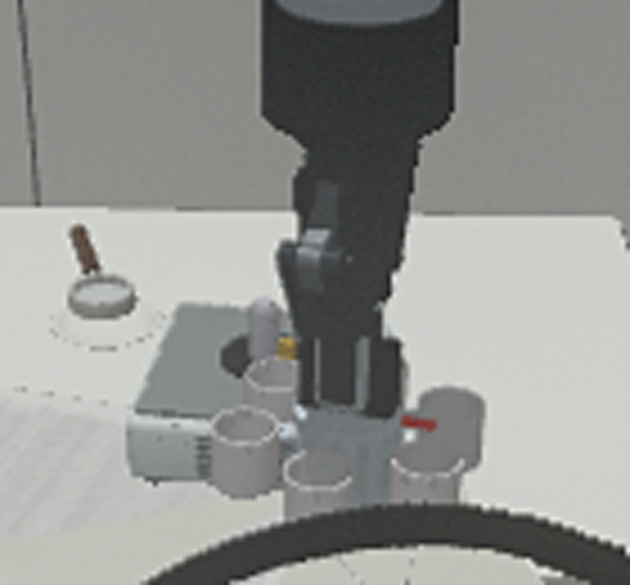

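View pics/s5.png

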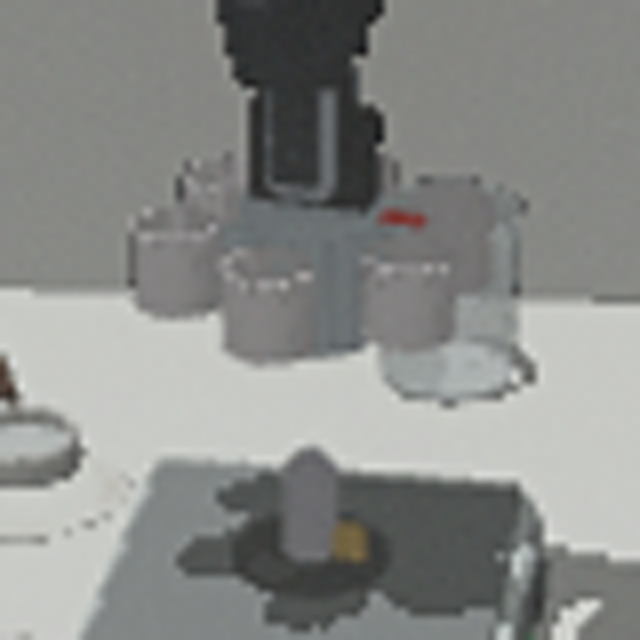

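View pics/top5.png

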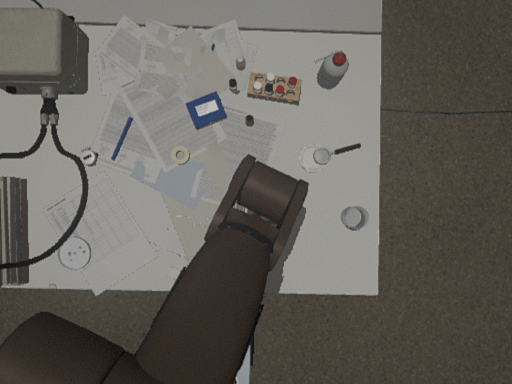

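Run:
```python
from h import *; import pickle
d=pickle.load(open("im5.pkl","rb")); s=d["side"]
f=lambda P:np.round((proj(s,P)-[220,130]+.5)*8-.5,1)
p=np.array([.556,-.1784])
print("TCP axis z .19,.148:",f([[*p,.19],[*p,.148],[*p,.225]]))
print("flange hyp",f([[*p,.06],[*p,.098]]))
u=lambda x,y:((np.array([x,y])+.5)/8-.5+[220,130])
print("cups centre",onz(s,*u(309.5,213),.19))
P=[(178,230),(207,165),(408,262),(442,195),(268,265)]
print([np.round(onz(s,*u(*q),.19)[:2],4) for q in P])
print("shaft tip",onz(s,*u(311,448),.098),"flange",onz(s,*u(311,551),.06))
crop(s,232,145,55,45,14,"pics/s5b.png")
```

```text
TCP axis z .19,.148: [[314.  209.3]
 [314.1 325.3]
 [313.9 108.6]]
flange hyp [[314.3 552.9]
 [314.2 457.1]]
cups centre [ 0.55732765 -0.17524395  0.19      ]
[array([ 0.5992, -0.1596]), array([ 0.5942, -0.2156]), array([ 0.5245, -0.1371]), array([ 0.5141, -0.1922]), array([ 0.5684, -0.133 ])]
shaft tip [ 0.55741669 -0.18510139  0.098     ] flange [ 0.55721574 -0.17971377  0.06      ]
```

View pics/s5b.png

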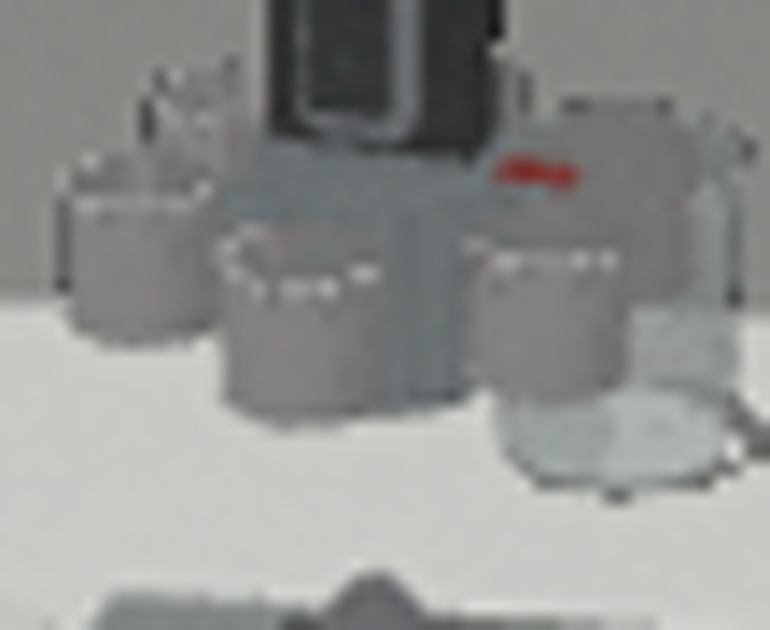

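```bash
cat > d.py <<'E'
from h import *
from bench import r
def F(n=4):
    return np.mean([r.read_contact_force() for _ in range(n)],0)
def down(x,y,z,zend,step,f0,deg,fz=8,k=.0002,sp=.03):
    R=Rt(deg); log=[]
    while z>zend+1e-6:
        z=max(z-step,zend); r.movel([x,y,z],max_speed=sp,frame=R)
        f=F()-f0; log.append((round(z,4),round(x,4),round(y,4),*np.round(f,1)))
        if np.hypot(f[0],f[1])>1.5: x+=np.clip(k*f[0],-.001,.001); y+=np.clip(k*f[1],-.001,.001)
        if f[2]>fz: break
    for l in log: print(*l)
    return x,y,z
E
python3 - <<'E'
from d import *
r.movel([.556,-.180,.182],max_speed=.08,frame=Rt(-15.4)); r.pause(.2)
f0=F(); print(f0,r.read_wrist_torque(),r.read_time())
x,y,z=down(.556,-.180,.182,.152,.003,f0,-15.4)
print(x,y,z,r.read_position(),r.read_wrist_torque(),r.read_time(),r.read_width())
g=r.get_image("side");crop(g,220,130,80,80,8,"pics/s6.png")
E
```

```text
[-0.20236997 -0.09489208 -2.17811358] [0.02436747 0.03788596 0.00706958] 10.1667
0.179 0.556 -0.18 0.5 0.3 0.4
0.176 0.556 -0.18 0.6 1.1 -0.6
0.173 0.556 -0.18 0.9 -0.4 -0.1
0.17 0.556 -0.18 1.5 -1.6 0.1
0.167 0.5563 -0.1803 2.7 -5.1 -2.2
0.164 0.5568 -0.1813 0.8 -4.2 -2.1
0.161 0.557 -0.1822 0.3 -0.7 -0.3
0.158 0.557 -0.1822 0.0 0.6 0.1
0.155 0.557 -0.1822 0.6 0.1 0.2
0.152 0.557 -0.1822 -0.3 -0.9 -1.1
0.5570034298029441 -0.1821540461278633 0.152 [ 0.55693363 -0.18213253  0.1518132 ] [-0.00906074  0.04548616  0.04829679] 12.675 0.01544074422732971
```

View pics/s6.png

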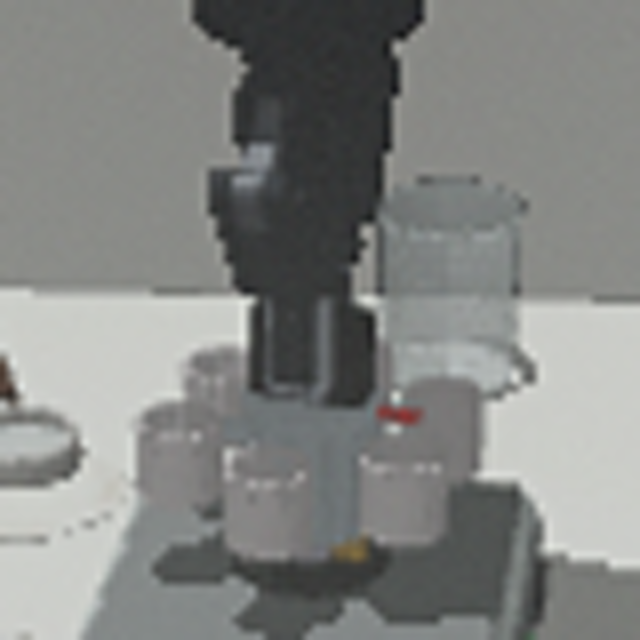

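Run:
```python
from d import *
f0=np.array([-.2,-.1,-2.2])
x,y,z=down(.557,-.1822,.152,.1375,.001,f0,-15.4,fz=6,sp=.02)
print(x,y,z,r.read_position(),r.read_wrist_torque(),r.read_time(),r.read_width())
g=r.get_image("side");crop(g,220,130,80,80,8,"pics/s7.png")
```

```text
0.151 0.557 -0.1822 0.1 -0.4 -0.1
0.15 0.557 -0.1822 0.1 -1.2 0.0
0.149 0.557 -0.1822 -0.0 0.6 0.4
0.148 0.557 -0.1822 -0.2 -0.3 -0.3
0.147 0.557 -0.1822 -0.3 0.4 -0.2
0.146 0.557 -0.1822 -0.2 0.7 0.4
0.145 0.557 -0.1822 0.5 -0.4 -0.2
0.144 0.557 -0.1822 -0.4 -0.8 0.1
0.143 0.557 -0.1822 0.1 0.7 0.1
0.142 0.557 -0.1822 0.9 -1.0 0.2
0.141 0.557 -0.1822 -0.1 -0.3 0.4
0.14 0.557 -0.1822 0.1 0.7 0.4
0.139 0.557 -0.1822 -0.2 0.3 -0.8
0.138 0.557 -0.1822 -0.3 -0.2 0.1
0.1375 0.557 -0.1822 -0.6 -0.3 -0.5
0.557 -0.1822 0.1375 [ 0.55698128 -0.1821983   0.13746865] [-0.0125499   0.0009871  -0.00299703] 16.475 0.015111994807527061
```

View pics/s7.png

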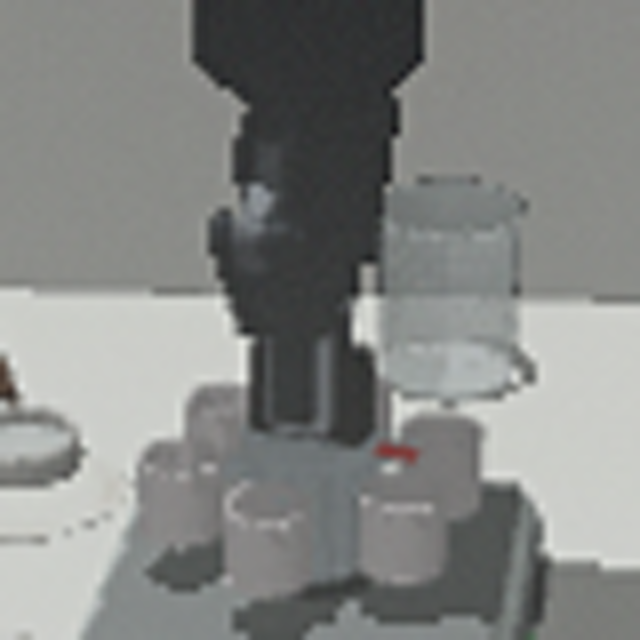

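Run:
```python
from d import *
f0=np.array([-.2,-.1,-2.2])
x,y,z=down(.557,-.1822,.1375,.1335,.0005,f0,-15.4,fz=5,sp=.02)
print(x,y,z,r.read_position(),r.read_wrist_torque(),r.read_time(),r.read_width())
```

```text
0.137 0.557 -0.1822 -0.1 1.0 1.2
0.1365 0.557 -0.1822 -1.4 1.0 7.7
0.5567198750022079 -0.18199731026266608 0.1365 [ 0.55715424 -0.1821785   0.13704549] [0.19307887 0.21302646 0.02299938] 17.025 0.014870105306604238
```

Run:
```python
from d import *
r.command_gripper(.045); print(r.read_width(),F())
p=r.read_position()
r.movel([p[0],p[1],.20],max_speed=.06); print(F())
r.movel([p[0],p[1],.30],max_speed=.15)
r.move_pose([.45,.15,.35],Rt(-15.4))
import pickle
d={}
for n in("side","top"): d[n]=r.get_image(n); cv2.imwrite(f"pics/{n}8.png",d[n]["frame"][:,:,::-1])
pickle.dump(d,open("im8.pkl","wb"))
crop(d["side"],215,150,90,85,8,"pics/s8.png");crop(d["top"],225,160,80,75,8,"pics/t8.png");print(r.read_time())
c=np.array([.557,-.182])
for nm,z in(("home",.06),("on key",.072)):
  print(nm,"bar top/hub top/hub foot side px in crop",np.round((proj(d["side"],[[*c,z+.08],[*c,z+.046],[*c,z]])-[215,150]+.5)*8-.5,1))
```

```text
0.04529526668405459 [-0.57639864  0.37752376 -0.24248064]
[-0.21118808 -0.4282979  -0.33231614]
20.875
home bar top/hub top/hub foot side px in crop [[351.6 182.2]
 [351.8 271.6]
 [351.9 387.8]]
on key bar top/hub top/hub foot side px in crop [[351.6 149.9]
 [351.7 240.4]
 [351.9 358. ]]
```

View pics/s8.png

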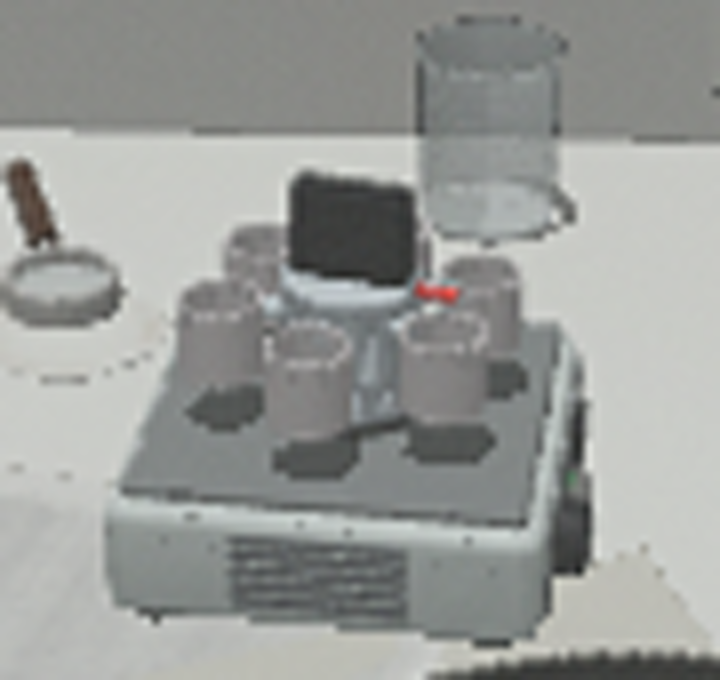

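View pics/top8.png

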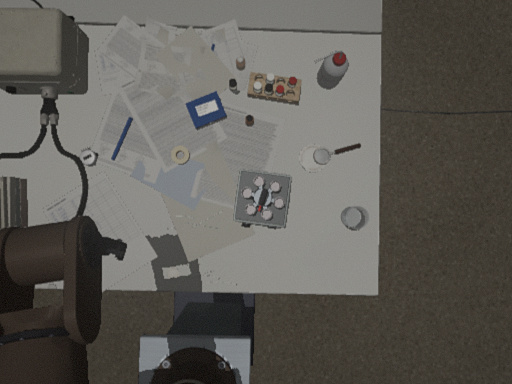

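Run:
```python
from bench import r
print(r.read_contact_force(),r.read_time()); r.job_done()
```

```text
[-0.19119748 -0.05275668  0.02179972] 20.875
the job is handed in; nothing more can be done
```

The carousel is on the drive unit's shaft with the hub fully home, released, and the job was handed in at 20.9 s of the 67 s allowed.

- **Fit:** The carousel's red pointer and the brass key both measured about 165°, so the keyway went straight over the key and I did not have to turn the hub. Nothing resisted at key height. Firm contact came at a TCP height of 0.137 m, which is the height for a hub sitting on the flange.
- **Forces:** The largest contact reading was about 8 N, and the sideways force while the hub centred on the shaft stayed under 6 N. These are readings between small steps, not a continuous record.
- **Last checks:** In the final side picture the top of the bar grip is at the height predicted for "home", about 4 px above where a hub resting on the key would put it. No gap shows under the hub. The beaker and tape roll are at the same pixels as at the start. The gripper is clear and reads close to zero force.
- **Disagreement:** The two cameras differed by about 5 mm in y for both the carousel and the shaft. I took a value in between, and following the contact forces on the way down moved it about 2 mm.

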